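# Level the cup shelf

### The job

The little cup shelf sags towards its adjustable foot. Lay the spirit level upright along the middle of the empty board and let go of it, then turn the foot's black hand knob until the bubble stands centred between the two lines. Finish by pressing the level straight down onto the board with about a kilo of force, bubble still centred, and stay there pressing so that I can tighten the lock nut; do not drop the level or hit the shelf, and leave the cups, jar and spanner where they are.

Things in the scene. Friction and masses are not known exactly. Their poses are not given: they have to be found in the camera images.
- level: Aluminium spirit level, black end caps, 180 x 24 x 44 mm high, about 0.45 kg, loose, standing upright on its 24 mm wide sole on the worktop. Origin: centre of its sole; x along its length, z up. The vial lies in a 68 mm window in the middle of its top under a clear cover (43 mm); the solid shoulders either side of it are 44 mm high. Flat sides, to be gripped anywhere.
- bubble (a joint): Place of the bubble in the level's vial, m along the level's own x; 0 is centred. It floats to the higher end, about 1.5 mm per mrad of slope (at most 18 mm), and settles in about 1 s. Bubble about 15 mm long; the vial's two black lines stand 10.5 mm either side of the middle.
- board_middle (a point): Middle of the top of the shelf's plain wooden board (280 x 130 x 18 mm, top about 75 mm above the worktop). y runs along the board's length, away from the screw foot, x across it, z up. The shelf cannot be shifted: a frame leg with two fixed feet carries its +y end, one screw foot its -y end; the foot's axis is 170 mm from this point along -y, just beyond the board.
- shelf_board: The shelf itself: board, leg frame and the strap that rides on the foot's thread, one stiff piece. Origin on the worktop midway between the two fixed feet, 130 mm from board_middle along y; axes as there.
- knob_grip (a point): On the axis of the screw foot's round black fluted hand knob, mid-height of its 24 mm gripping band; 48 mm across the flutes (body 43 mm). Board top 31 mm below, knob top 15 mm above. The knob keeps its height and stays as left. Clockwise from above raises the foot's end: 3.2 mrad of slope, or 4.8 mm of bubble, per rad. At the start it needs about 1.2 to 2.8 rad clockwise.
- green_cup: Green mug, 78 x 112 x 102 mm, bystander behind the work, to be left alone. Origin: centre of its underside.
- spice_jar: Glass spice jar with black cap, 41 mm across, 105 mm high, bystander. Origin: centre of its underside.
- espresso_cup: Small white espresso cup, 63 x 88 x 51 mm, bystander. Origin: centre of its underside.
- spanner: Open-ended steel spanner for the lock nut, lying on the worktop behind the level, bystander. Origin: its middle, underside.

How it is judged:
On the way, in this order (a step that is already met when the one before it is completed fails the run):
1. the level stands upright along the middle of the board, let go of, and its bubble has run to the high end (x of level in the frame of board_middle between -0.035 and 0.035 m and y of level in the frame of board_middle between -0.05 and 0.05 m and angle between the x axis of level and the y axis of board_middle, either way round below 0.17 rad and angle between level's own z axis and vertical below 0.04 rad and contact force between level and shelf_board above 1.5 N and contact force between the fingers and level below 0.3 N and (value of joint bubble above 0.0035 m or value of joint bubble below -0.0035 m)), for 0.3 s.
2. the foot is turned by its knob until the bubble stands between the lines, with the level untouched (value of joint bubble between -0.0025 and 0.0025 m and contact force between level and shelf_board above 1.5 N and contact force between the fingers and level below 0.3 N), for 0.3 s.
At the end, for the whole second after the job is handed in: Level upright on the board: within 35 mm of its middle line, 50 mm of the middle lengthwise, 10 degrees of its length; bubble within 2.5 mm of centred; fingers press the level with over 4 N and it bears on the board with 8 to 40 N (own weight 4 to 5 N included); at rest (value of joint bubble between -0.0025 and 0.0025 m and x of level in the frame of board_middle between -0.035 and 0.035 m and y of level in the frame of board_middle between -0.05 and 0.05 m and angle between the x axis of level and the y axis of board_middle, either way round below 0.17 rad and angle between level's own z axis and vertical below 0.04 rad and contact force between the fingers and level above 4 N and contact force between level and shelf_board between 8 and 40 N and linear speed of level below 0.01 m/s); the arm keeps its last pose, push and grip.
It fails at once if the level dropped (falling free of the fingers from over about 15 mm) (linear speed of level above 0.55 m/s and contact force between the fingers and level below 0.1 N).
It fails at once if the level driven onto the shelf with over 100 N (contact force between level and shelf_board above 100 N).
It fails at once if the shelf hit with over 100 N (contact force between any of the arm, the fingers and shelf_board above 100 N).
It fails at once if the level knocked over (angle between level's own z axis and vertical above 0.8 rad).
It fails at once if a cup, the jar or the spanner moved by more than 20 mm (distance of any of green_cup, spice_jar, espresso_cup, spanner from where it was at the start of the episode above 0.02 m).
It also fails if it takes over 72 s, if anything falls off the work surface, if the arm or the gripper's body presses on something with over 40 N, if the wrist force passes 120 N, or if a joint passes its speed limit or range.

### The arm

A 6-joint arm with a two-finger parallel gripper is mounted at the origin on a cart in front of the work surface, level with it; the furniture and walls round the work are solid. World frame = base frame: x ahead of the robot, y to its left, z up, the work surface at z = 0. Lengths are in m, angles in rad, forces in N, time in s.
With the tool pointing down it reaches from about 0.3 to 0.875 m from the base axis. Payload 6.4 kg.
Tool frame: the origin (TCP) lies at the very end of the fingers, on their centre line; the grasp point (between the pads) lies 19 mm behind it; z points along the fingers, y is the line along which they close (so a half turn about z gives the same grasp; the last joint's range is limited). The gripper opens to 85 mm and grips with 20 to 120 N. Pads are 22 mm wide; open, the fingers measure 114 mm over their backs; the gripper's body (76 mm by 85 mm) begins 54 mm behind the grasp point. The pads swing forward as they close: fully open they stand 13 mm farther back than shut.
Start: joints at [-1.536, 0.181, 1.607, -0, 1.354, -0.206], TCP at [0.137, -0.558, 0.231] pointing down, gripper open.
Joint ranges: [-2.99, 2.99], [-0.89, 2.07], [0.3, 2.58], [-1.14, 4.28], [0, 2.63], [-3.12, 3.12]. Speed limits (rad/s): [2.57, 2.57, 3.01, 3.14, 3.14, 3.14].

### API

Orientations are given as a unit quaternion [w, x, y, z].
In Python, from bench import * gives the robot as it stands. The module is installed in compiled form; this text tells all that it offers.
- The arm moves only by the tool arm_command, never from a script. Its arguments are lists of equal length, an entry for each row: "dp": the shift along the tool's x, y, z in units of 0.25 m (1.0 is 0.25 m), a list of three; "turn": the turn, a rotation vector about the tool's x, y, z in units of 30 degrees (1.0 is 30 degrees), a list of three; "jaw": the opening, from 0 (shut) to 1 (fully open). A call has 1 to 5 rows; each row is the pose to reach, as a shift and turn from the pose commanded when the call began, along the tool's axes at that moment; what a row does not reach only later rows make up. A row lasts 1/8 s, in which the tool goes at most 62.5 mm and 10.7 degrees, less where a joint would pass 70% of its speed; a pose out of reach is approached as far as the arm can. A call with a number of a shift or a turn outside -1 to 1 is refused whole. A call with a gripper value outside its range is refused whole. The fingers move at their own pace and stop on an object; the grip force is fixed at half the most. Time passes only in rows, so rows that repeat a pose let the fingers close. It gives the time, the measured TCP pose, the force, the opening and the grip force at its end, in the units of the state.
- get_obs(): the state, without advancing time (a new reading comes with each control period).
- camera(name): name is "side" or "top"; returns the picture (400x640x3 uint8, blue, green, red); there is no depth.
- get_calibration(name): a dict with "camera_matrix" (3x3 intrinsics, pixels), "k1" (the pictures are not rectified: a ray, as slopes to the right and down, at radius r is drawn at 1 + k1 r^2 times it, then the intrinsics apply), "R" (3x3) and "t" (3): a world point X has camera coordinates R X + t. Camera axes: x right, y down, z forward; pixel columns grow to the right and rows downward; lengths in m; the calibration is good to about 2 mm. A picture is of the moment at which its call begins. get_calibration takes no time and is no camera call.
- hand_in(): hands the job in; it is judged then, once.
The state is a dict: "time_s": time; "q": joint angles; "dq": joint speeds; "joint_efforts": joint torques, N m; "eef_pos": TCP position; "eef_rot": TCP orientation; "wrist_force": force on the tool from outside, world axes, zero at the start; "torque": the same for the moment, N m; "opening": opening from 0.0 (shut) to 1.0 (fully open); "grasp_force": force on a finger pad.
Only numpy, scipy, OpenCV 4.12 (cv2) and the standard library are available. Lean on these libraries where they do the work, as an engineer would, in place of code of your own. Each camera call takes 0.05 s, during which the arm holds its last target. There are 200 camera calls.

## Working session

There is one attempt and no reset: what is moved stays moved. The work goes in short steps, Python scripts to look and compute and a tool call to move; the robot and the scene stay as the last step left them, time stands still between calls to the robot, and variables do not carry over. Pictures are saved under pics/ and viewed, at most 10 in all, crops included, and the job is handed in when it is done.

Besides the shell and the picture viewer there is one more tool, called after "Call:" in YAML: its name, and indented under it one key for each argument. arm_command: Moves the arm, as the interface text tells. Its arguments: {"type":"object","properties":{"dp":{"type":"array"},"turn":{"type":"array"},"jaw":{"type":"array"}},"required":["dp","turn","jaw"]}

```bash
mkdir -p pics
cat > h.py <<'E'
from bench import *
import numpy as np, cv2
from scipy.spatial.transform import Rotation as R_
def ray(n,u,v):
    c=get_calibration(n);K=np.array(c["camera_matrix"]);R=np.array(c["R"]);t=np.array(c["t"])
    xd=np.linalg.solve(K,[u,v,1])[:2];x=xd.copy()
    for _ in range(20): x=xd/(1+c["k1"]*(x@x))
    return -R.T@t, R.T@np.r_[x,1]
def onz(n,u,v,z):
    o,d=ray(n,u,v); return o+d*(z-o[2])/d[2]
def px(n,X):
    c=get_calibration(n);p=np.array(c["R"])@X+np.array(c["t"]);x=p[:2]/p[2]
    x=x*(1+c["k1"]*(x@x));return (np.array(c["camera_matrix"])@np.r_[x,1])[:2]
E
python3 - <<'E'
from h import *
for n in("top","side"):
    im=camera(n);cv2.imwrite(f"pics/{n}0.png",im);c=get_calibration(n)
    print(n,np.round(ray(n,320,200),3),c["camera_matrix"][0][0])
o=get_obs();print(o["eef_pos"],o["eef_rot"],o["opening"],o["wrist_force"],o["time_s"])
E
```

```text
top [[ 0.494  0.009  1.011]
 [ 0.103 -0.008 -0.995]] 373.22320930011625
side [[ 0.464  1.203  0.539]
 [ 0.076 -0.924 -0.376]] 443.1794423424605
[ 0.13711631 -0.55790492  0.230473  ] [-7.85990275e-04  9.92760496e-01  1.20108178e-01  6.59047325e-05] 1.0014353532521303 [ 0.13750491 -0.53787856 -0.34799954] 0.1
```

View pics/top0.png

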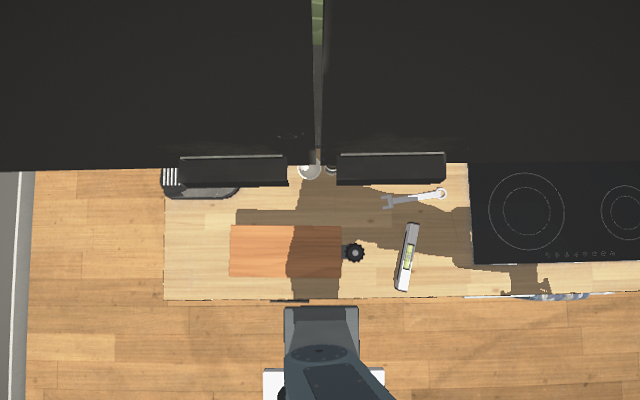

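View pics/side0.png

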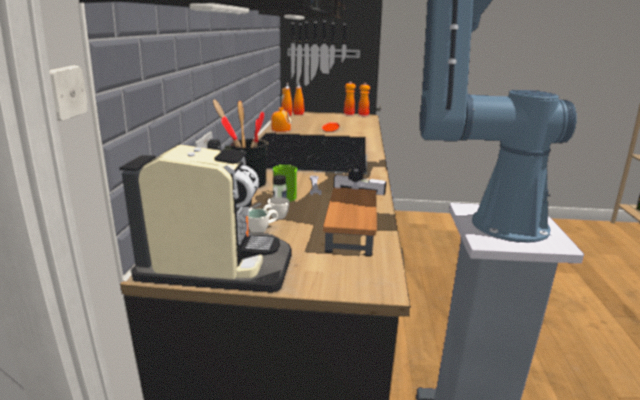

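The top view shows the board at about (230–341, 225–277), the knob at about (352, 252) and the level at about (407, 257). The side view shows the level behind the shelf, and the cups, jar and machine to the left.

Run:
```python
from h import *
im=cv2.imread("pics/top0.png")
cv2.imwrite("pics/crop.png",cv2.resize(im[205:305,220:430],None,fx=3.8,fy=3.8,interpolation=cv2.INTER_CUBIC))
hsv=cv2.cvtColor(im,cv2.COLOR_BGR2HSV)
def big(m,x0,x1,y0,y1):
    z=np.zeros_like(m);z[y0:y1,x0:x1]=m[y0:y1,x0:x1]
    c=max(cv2.findContours(z,0,1)[0],key=cv2.contourArea);return c
# board
h,s,v=cv2.split(hsv)
print("hsv",hsv[250,250],hsv[250,315],hsv[290,250],hsv[235,300],hsv[215,330])
m=((s>120)&(h<14)&(v>60)).astype(np.uint8)*255
c=big(m,222,350,215,290);r=cv2.minAreaRect(c);print("board",r);b=cv2.boxPoints(r)
print(np.round([onz("top",*p,.075) for p in b],4),np.round(onz("top",*r[0],.075),4))
# knob
m=(v<50).astype(np.uint8)*255
c=big(m,342,368,238,268);(u,w),rad=cv2.minEnclosingCircle(c);print("knob",u,w,rad,np.round(onz("top",u,w,.115),4))
# level: unsaturated or black vs wood
m=((s<60)).astype(np.uint8)*255
c=big(m,390,425,218,296);r=cv2.minAreaRect(c);print("level",r);b=cv2.boxPoints(r)
print(np.round([onz("top",*p,.044) for p in b],4),np.round(onz("top",*r[0],.044),4))
```

```text
hsv [ 13 128 225] [ 13 120 117] [ 18  89 224] [ 13 127 133] [ 17  82 133]
board ((285.1732482910156, 250.55052185058594), (110.8072509765625, 51.172210693359375), 1.3322198390960693)
[[ 0.408   0.2306  0.075 ]
 [ 0.5351  0.2282  0.075 ]
 [ 0.5242 -0.0502  0.075 ]
 [ 0.3981 -0.0443  0.075 ]] [0.4661 0.0905 0.075 ]
knob 354.2037048339844 252.20370483398438 9.714999198913574 [ 0.4608 -0.0772  0.115 ]
level ((406.6729431152344, 256.3424987792969), (13.331737518310547, 69.46536254882812), 10.784297943115234)
[[ 0.363  -0.1818  0.044 ]
 [ 0.5359 -0.2218  0.044 ]
 [ 0.5288 -0.2555  0.044 ]
 [ 0.3561 -0.215   0.044 ]] [ 0.4453 -0.2183  0.044 ]
```

View pics/crop.png

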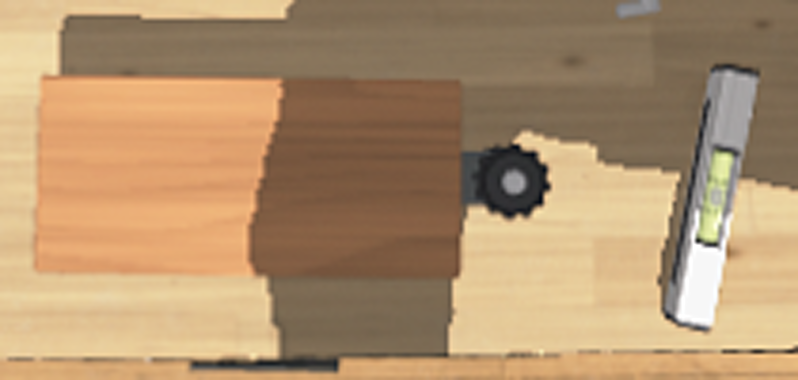

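```bash
cat >> h.py <<'E'
def plan(p,yaw):
    "shift/turn in arm_command units to TCP p, pointing down, tool x at yaw"
    o=get_obs();w,x,y,z=o["eef_rot"];R=R_.from_quat([x,y,z,w])
    T=R_.from_euler("z",yaw)*R_.from_euler("x",np.pi)
    d=(R.inv()*T).as_rotvec()/np.radians(30)
    print("dp",np.round(R.inv().apply(np.array(p)-o["eef_pos"])/.25,3),"turn",np.round(d,3),"yaw",np.round(np.arctan2(R.as_matrix()[1,0],R.as_matrix()[0,0]),3))
def st():
    o=get_obs();print("t",round(o["time_s"],2),np.round(o["eef_pos"],4),"F",np.round(o["wrist_force"],2),"M",np.round(o["torque"],2),"open",round(o["opening"],3),"g",np.round(o["grasp_force"],1),"q6",np.round(o["q"][5],2))
E
python3 - <<'E'
from h import *
f=lambda x,y:((x+.5)/3.8-.5+220,(y+.5)/3.8-.5+205)
P=lambda x,y,z:onz("top",*f(x,y),z)
a,b=P(758,72,.044),P(710,330,.044);d=a-b
print("right edge",a,b,np.linalg.norm(d),np.arctan2(d[1],d[0]))
a2,b2=P(712,66,.044),P(667,322,.044);d=a2-b2;print("left",a2,b2,np.arctan2(d[1],d[0]))
print("win",P(717,197,.043),"ends mid",(a+b)/2)
k=P(512,182,.121);print("knob",k)
plan([.445,-.222,.231],-.21)
E
```

```text
right edge [ 0.52855867 -0.25388086  0.044     ] [ 0.35672087 -0.21435821  0.044     ] 0.17632433474647533 -0.22606817982452712
left [ 0.53320674 -0.22267281  0.044     ] [ 0.36254511 -0.18573261  0.044     ] -0.21316439698453982
win [ 0.44481215 -0.22270152  0.043     ] ends mid [ 0.44263977 -0.23411953  0.044     ]
knob [ 0.46028118 -0.07701636  0.121     ]
dp [ 1.516 -1.011 -0.   ] turn [-0.003  0.     0.861] yaw 0.241
```

Call:
arm_command:
  dp:
    - [0.8,-0.55,0]
    - [0.8,-0.55,0]
    - [0.8,-0.55,0]
    - [0.8,-0.55,0]
    - [0.8,-0.55,0]
  turn:
    - [0,0,0.88]
    - [0,0,0.88]
    - [0,0,0.88]
    - [0,0,0.88]
    - [0,0,0.88]
  jaw: [1,1,1,1,1]

```text
time_s: 0.72
eef_pos: [0.3006, -0.3741, 0.231]
eef_rot: [-0.001, 0.994, -0.107, 0.0]
wrist_force: [-0.7, 0.2, -0.2]
opening: 0.996
grasp_force: 0.0
```

Run:
```python
from h import *
st();plan([.445,-.2225,.13],-.222)
```

```text
t 0.72 [ 0.3006 -0.3741  0.231 ] F [-0.72  0.23 -0.2 ] M [0.   0.01 0.01] open 0.996 g 0.0 q6 0.64
dp [ 0.435 -0.715  0.405] turn [-0.002  0.     0.014] yaw -0.215
```

Call:
arm_command:
  dp:
    - [0.44,-0.72,0.4]
    - [0.44,-0.72,0.4]
    - [0.44,-0.72,0.4]
    - [0.44,-0.72,0.4]
    - [0.44,-0.72,0.4]
  turn:
    - [0,0,0.01]
    - [0,0,0.01]
    - [0,0,0.01]
    - [0,0,0.01]
    - [0,0,0.01]
  jaw: [1,1,1,1,1]

```text
time_s: 1.35
eef_pos: [0.4451, -0.2235, 0.1291]
eef_rot: [-0.001, 0.994, -0.111, -0.002]
wrist_force: [-0.2, -0.8, -0.7]
opening: 1.001
grasp_force: 0.0
```

Run:
```python
from h import *
st();plan([.445,-.2225,.012],-.222)
```

```text
t 1.35 [ 0.4451 -0.2235  0.1291] F [-0.17 -0.8  -0.71] M [-0.02 -0.01 -0.  ] open 1.001 g 0.0 q6 1.09
dp [ 0.001 -0.003  0.469] turn [-0.004  0.007  0.   ] yaw -0.222
```

Call:
arm_command:
  dp:
    - [0,0,0.2]
    - [0,0,0.38]
    - [0,0,0.45]
    - [0,0,0.465]
    - [0,0,0.465]
  turn:
    - [0,0,0]
    - [0,0,0]
    - [0,0,0]
    - [0,0,0]
    - [0,0,0]
  jaw: [1,1,1,0.6,0.4]

```text
time_s: 1.98
eef_pos: [0.446, -0.2268, 0.0163]
eef_rot: [0.001, 0.994, -0.113, 0.001]
wrist_force: [-0.5, -0.2, -0.2]
opening: 0.606
grasp_force: 0.0
```

Call:
arm_command:
  dp:
    - [0,0,0]
    - [0,0,0]
    - [0,0,0]
    - [0,0,0]
    - [0,0,0]
  turn:
    - [0,0,0]
    - [0,0,0]
    - [0,0,0]
    - [0,0,0]
    - [0,0,0]
  jaw: [0,0,0,0,0]

```text
time_s: 2.6
eef_pos: [0.4464, -0.2263, 0.0167]
eef_rot: [0.001, 0.994, -0.112, 0.001]
wrist_force: [-0.9, 1.6, 5.5]
opening: 0.266
grasp_force: 61.3
```

Run:
```python
from h import *
st();plan([.445,-.2225,.16],-.222)
```

```text
t 2.6 [ 0.4464 -0.2263  0.0167] F [-0.89  1.64  5.45] M [ 0.17  0.11 -0.07] open 0.266 g 61.3 q6 1.09
dp [-0.007 -0.013 -0.573] turn [ 0.002 -0.005 -0.006] yaw -0.225
```

Call:
arm_command:
  dp:
    - [0,0,-0.1]
    - [0,0,-0.3]
    - [0,0,-0.5]
    - [0,0,-0.66]
    - [0,0,-0.66]
  turn:
    - [0,0,0]
    - [0,0,0]
    - [0,0,-0.3]
    - [0,0,-0.6]
    - [0,0,-0.9]
  jaw: [0,0,0,0,0]

```text
time_s: 3.22
eef_pos: [0.447, -0.2268, 0.1842]
eef_rot: [0.003, 0.992, 0.126, 0.003]
wrist_force: [-0.6, -0.0, -5.7]
opening: 0.269
grasp_force: 60.1
```

Run:
```python
from h import *
st();plan([.466,.102,.18],1.535)
```

```text
t 3.23 [ 0.447  -0.2268  0.1842] F [-0.64 -0.02 -5.67] M [-0.01  0.01  0.04] open 0.269 g 60.1 q6 0.61
dp [ 0.401 -1.255  0.011] turn [ 1.600e-02  1.000e-03 -2.451e+00] yaw 0.252
```

Call:
arm_command:
  dp:
    - [0.05,-0.16,0.01]
    - [0.11,-0.35,0.01]
    - [0.17,-0.55,0.01]
    - [0.23,-0.74,0.01]
    - [0.23,-0.74,0.01]
  turn:
    - [0,0,-0.25]
    - [0,0,-0.5]
    - [0,0,-0.75]
    - [0,0,-1]
    - [0,0,-1]
  jaw: [0,0,0,0,0]

```text
time_s: 3.85
eef_pos: [0.4549, -0.0286, 0.1772]
eef_rot: [-0.001, 0.926, 0.378, -0.0]
wrist_force: [0.6, -0.2, -5.5]
opening: 0.266
grasp_force: 60.6
```

Run:
```python
from h import *
st();plan([.466,.102,.18],1.535)
```

```text
t 3.85 [ 0.4549 -0.0286  0.1772] F [ 0.57 -0.2  -5.51] M [-0.07  0.03  0.03] open 0.266 g 60.6 q6 0.47
dp [ 0.398 -0.342 -0.011] turn [-3.00e-03 -1.00e-03 -1.45e+00] yaw 0.776
```

Call:
arm_command:
  dp:
    - [0.1,-0.09,-0.01]
    - [0.2,-0.18,-0.01]
    - [0.3,-0.27,-0.01]
    - [0.4,-0.34,-0.01]
    - [0.4,-0.34,-0.01]
  turn:
    - [0,0,-0.25]
    - [0,0,-0.5]
    - [0,0,-0.75]
    - [0,0,-1]
    - [0,0,-1]
  jaw: [0,0,0,0,0]

```text
time_s: 4.47
eef_pos: [0.4684, 0.0995, 0.1799]
eef_rot: [-0.0, 0.798, 0.603, -0.0]
wrist_force: [-0.3, -0.5, -5.9]
opening: 0.268
grasp_force: 60.8
```

Call:
arm_command:
  dp:
    - [0,0,0]
    - [0,0,0]
    - [0,0,0]
    - [0,0,0]
  turn:
    - [0,0,-0.2]
    - [0,0,-0.45]
    - [0,0,-0.45]
    - [0,0,-0.45]
  jaw: [0,0,0,0]

```text
time_s: 4.97
eef_pos: [0.4685, 0.0978, 0.18]
eef_rot: [0.0, 0.723, 0.691, -0.0]
wrist_force: [-1.1, 0.6, -6.0]
opening: 0.268
grasp_force: 60.8
```

Run:
```python
from h import *
st();plan([.466,.102,.0917],1.535)
```

```text
t 4.97 [0.4685 0.0978 0.18  ] F [-1.12  0.63 -6.01] M [ 0.03  0.02 -0.02] open 0.268 g 60.8 q6 0.0
dp [ 0.016 -0.011  0.353] turn [-0.     0.001 -0.02 ] yaw 1.525
```

Call:
arm_command:
  dp:
    - [0.01,-0.01,0.12]
    - [0.01,-0.01,0.24]
    - [0.01,-0.01,0.31]
    - [0.01,-0.01,0.32]
    - [0.01,-0.01,0.32]
  turn:
    - [0,0,-0.02]
    - [0,0,-0.02]
    - [0,0,-0.02]
    - [0,0,-0.02]
    - [0,0,-0.02]
  jaw: [0,0,0,0,0]

```text
time_s: 5.6
eef_pos: [0.4667, 0.1009, 0.1006]
eef_rot: [0.0, 0.719, 0.695, 0.0]
wrist_force: [0.8, 0.7, -4.5]
opening: 0.267
grasp_force: 60.6
```

Call:
arm_command:
  dp:
    - [0,0,0.008]
    - [0,0,0.016]
    - [0,0,0.022]
    - [0,0,0.028]
    - [0,0,0.028]
  turn:
    - [0,0,0]
    - [0,0,0]
    - [0,0,0]
    - [0,0,0]
    - [0,0,0]
  jaw: [0,0,0,0,0]

```text
time_s: 6.22
eef_pos: [0.4661, 0.1011, 0.0929]
eef_rot: [-0.0, 0.718, 0.696, -0.0]
wrist_force: [-0.2, 0.1, -5.4]
opening: 0.27
grasp_force: 60.6
```

Run:
```python
from h import *
st();plan([.466,.102,.0917],1.535)
```

```text
t 6.22 [0.4661 0.1011 0.0929] F [-0.19  0.15 -5.44] M [0.02 0.01 0.03] open 0.27 g 60.6 q6 -0.0
dp [ 0.003 -0.     0.005] turn [-0.001 -0.     0.008] yaw 1.539
```

Still hanging; go down in half-millimetre steps.

Call:
arm_command:
  dp:
    - [0,0,0.002]
    - [0,0,0.004]
    - [0,0,0.006]
    - [0,0,0.008]
    - [0,0,0.008]
  turn:
    - [0,0,0]
    - [0,0,0]
    - [0,0,0]
    - [0,0,0]
    - [0,0,0]
  jaw: [0,0,0,0,0]

```text
time_s: 6.85
eef_pos: [0.4663, 0.1011, 0.0913]
eef_rot: [0.0, 0.718, 0.696, 0.0]
wrist_force: [-0.9, -2.1, -1.3]
opening: 0.266
grasp_force: 61.2
```

Call:
arm_command:
  dp:
    - [0,0,0.002]
    - [0,0,0.004]
    - [0,0,0.004]
  turn:
    - [0,0,0]
    - [0,0,0]
    - [0,0,0]
  jaw: [0,0,0]

```text
time_s: 7.22
eef_pos: [0.4664, 0.101, 0.0911]
eef_rot: [0.0, 0.718, 0.696, -0.0]
wrist_force: [-6.7, -2.7, 8.9]
opening: 0.266
grasp_force: 62.7
```

Call:
arm_command:
  dp:
    - [0,0,0]
    - [0,0,0]
    - [0,0,0]
    - [0,0,0]
    - [0,0,0]
  turn:
    - [0,0,0]
    - [0,0,0]
    - [0,0,0]
    - [0,0,0]
    - [0,0,0]
  jaw: [0.4,0.6,0.8,1,1]

```text
time_s: 7.85
eef_pos: [0.4662, 0.1011, 0.09]
eef_rot: [-0.0, 0.718, 0.696, 0.0]
wrist_force: [0.3, 0.3, 0.4]
opening: 0.999
grasp_force: 0.0
```

Call:
arm_command:
  dp:
    - [0,0,-0.06]
    - [0,0,-0.2]
    - [0,0,-0.4]
    - [0,0,-0.4]
    - [0,0,-0.4]
  turn:
    - [0,0,0]
    - [0,0,0]
    - [0,0,0]
    - [0,0,0]
    - [0,0,0]
  jaw: [1,1,1,1,1]

```text
time_s: 8.48
eef_pos: [0.4662, 0.1012, 0.1905]
eef_rot: [0.0, 0.718, 0.696, 0.0]
wrist_force: [0.3, 0.1, -0.4]
opening: 1.0
grasp_force: 0.0
```

Run:
```python
from h import *
st();plan([.4603,-.077,.18],1.3)
```

```text
t 8.47 [0.4662 0.1012 0.1905] F [ 0.33  0.12 -0.43] M [ 0.02 -0.01 -0.04] open 1.0 g 0.0 q6 -0.0
dp [-0.713 -0.001  0.042] turn [ 0.002 -0.     0.457] yaw 1.539
```

Call:
arm_command:
  dp:
    - [-0.2,0,0.01]
    - [-0.4,0,0.02]
    - [-0.6,0,0.03]
    - [-0.71,0,0.04]
    - [-0.71,0,0.04]
  turn:
    - [0,0,0]
    - [0,0,0]
    - [0,0,0]
    - [0,0,0]
    - [0,0,0]
  jaw: [1,1,1,1,1]

```text
time_s: 9.1
eef_pos: [0.4595, -0.0775, 0.1786]
eef_rot: [-0.001, 0.719, 0.695, -0.001]
wrist_force: [-0.1, 0.7, -0.6]
opening: 1.0
grasp_force: 0.0
```

Run:
```python
from h import *
st();plan([.4603,-.077,.092],1.539)
im=camera("top");cv2.imwrite("pics/top1.png",im)
s=camera("side");cv2.imwrite("pics/side1.png",s)
a=cv2.resize(im[220:285,225:375],None,fx=5.3,fy=5.3,interpolation=cv2.INTER_CUBIC)
b=cv2.resize(s[150:235,280:430],None,fx=2.6,fy=2.6,interpolation=cv2.INTER_CUBIC)
c=np.zeros((a.shape[0]+b.shape[0],a.shape[1],3),np.uint8);c[:a.shape[0]]=a;c[a.shape[0]:,:b.shape[1]]=b
cv2.imwrite("pics/c1.png",c)
```

```text
t 9.1 [ 0.4595 -0.0775  0.1786] F [-0.09  0.73 -0.61] M [-0.04 -0.03 -0.06] open 1.0 g 0.0 q6 -0.39
dp [0.002 0.004 0.346] turn [-0.005 -0.002 -0.006] yaw 1.536
```

View pics/c1.png

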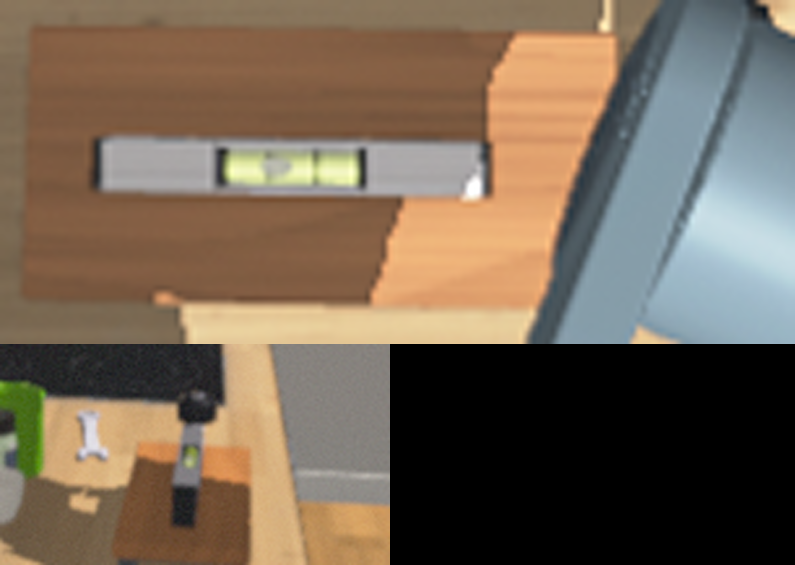

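The level stands along the board's middle line. The bubble is left of centre (about x=277 in the crop, window 222–362), towards the +y end. The arm hides only the knob.

```bash
cat >> h.py <<'E'
def prof(im):
    y0,y1=249,254
    p=im[y0:y1,262:298].astype(float).mean(0);return p
E
python3 - <<'E'
from h import *
im=cv2.imread("pics/top1.png")
p=prof(im)
for i,r in enumerate(p): print(262+i,np.round(r).astype(int))
print(im[246:258,280])
# second sample noise
E
```

```text
262 [166 166 168]
263 [167 166 169]
264 [172 171 174]
265 [126 125 126]
266 [57 53 53]
267 [ 82 128 120]
268 [150 218 210]
269 [167 230 224]
270 [164 227 220]
271 [164 227 220]
272 [164 227 221]
273 [163 227 221]
274 [161 211 205]
275 [150 174 171]
276 [159 180 178]
277 [165 189 186]
278 [162 191 187]
279 [159 201 196]
280 [163 222 216]
281 [164 225 219]
282 [164 226 219]
283 [166 228 222]
284 [117 176 167]
285 [147 210 203]
286 [166 226 220]
287 [164 225 218]
288 [165 225 218]
289 [164 224 218]
290 [164 225 219]
291 [169 230 225]
292 [112 160 153]
293 [47 52 49]
294 [152 150 152]
295 [172 171 174]
296 [169 168 171]
297 [169 168 171]
[[113 116 125]
 [170 172 172]
 [146 167 164]
 [131 183 175]
 [152 216 207]
 [175 231 226]
 [189 244 239]
 [167 238 231]
 [156 207 199]
 [158 154 157]
 [152 152 161]
 [ 58  85 122]]
```

Call:
arm_command:
  dp:
    - [0,0,0.1]
    - [0,0,0.22]
    - [0,0,0.32]
    - [0,0,0.345]
    - [0,0,0.345]
  turn:
    - [0,0,0]
    - [0,0,0]
    - [0,0,0]
    - [0,0,0]
    - [0,0,0]
  jaw: [1,1,1,1,1]

```text
time_s: 9.82
eef_pos: [0.4606, -0.0755, 0.0938]
eef_rot: [-0.0, 0.718, 0.696, -0.0]
wrist_force: [0.6, 0.1, 0.9]
opening: 0.996
grasp_force: 0.0
```

Call:
arm_command:
  dp:
    - [-0.005,0,0.005]
    - [-0.005,0,0.005]
    - [-0.005,0,0.005]
    - [-0.005,0,0.005]
    - [-0.005,0,0.005]
  turn:
    - [0,0,0]
    - [0,0,0]
    - [0,0,0]
    - [0,0,0]
    - [0,0,0]
  jaw: [1,0.7,0.4,0.2,0.2]

```text
time_s: 10.45
eef_pos: [0.4609, -0.0777, 0.0934]
eef_rot: [0.0, 0.718, 0.696, 0.0]
wrist_force: [-1.7, 0.1, 6.6]
opening: 0.479
grasp_force: 60.2
```

Call:
arm_command:
  dp:
    - [0,0,0]
    - [0,0,0]
    - [0,0,0]
  turn:
    - [0,0,0]
    - [0,0,0]
    - [0,0,0]
  jaw: [0.2,0.2,0.2]

```text
time_s: 10.82
eef_pos: [0.4609, -0.0777, 0.0934]
eef_rot: [0.0, 0.718, 0.696, 0.0]
wrist_force: [-1.4, 1.2, 6.7]
opening: 0.476
grasp_force: 60.2
```

Run:
```python
from h import *
st();plan([.4603,-.077,.092],1.539)
```

```text
t 10.82 [ 0.4609 -0.0777  0.0934] F [-1.37  1.2   6.71] M [0.18 0.38 0.06] open 0.476 g 60.2 q6 -0.39
dp [ 0.003 -0.002  0.005] turn [0.001 0.001 0.001] yaw 1.539
```

Call:
arm_command:
  dp:
    - [0,0,0]
    - [0,0,0]
    - [0,0,0]
    - [0,0,0]
    - [0,0,0]
  turn:
    - [0,0,0.25]
    - [0,0,0.5]
    - [0,0,0.75]
    - [0,0,1]
    - [0,0,1]
  jaw: [0.2,0.2,0.2,0.2,0.2]

```text
time_s: 11.45
eef_pos: [0.4614, -0.0779, 0.0934]
eef_rot: [0.001, 0.874, 0.487, 0.001]
wrist_force: [1.6, 0.9, 5.9]
opening: 0.475
grasp_force: 60.2
```

Run:
```python
from h import *
st();plan([.4603,-.077,.092],1.539)
import time
p=np.mean([prof(camera("top")) for _ in range(3)],0)
print(np.round(np.c_[np.arange(262,298),p[:,1]-p[:,0],p[:,1]])[3:33].astype(int).tolist())
```

```text
t 11.45 [ 0.4614 -0.0779  0.0934] F [1.6  0.95 5.89] M [ 0.08  0.01 -0.08] open 0.475 g 60.2 q6 0.13
dp [ 0.001 -0.006  0.006] turn [ 0.004  0.    -0.998] yaw 1.017
[[265, -1, 118], [266, -5, 43], [267, 60, 158], [268, 68, 221], [269, 63, 229], [270, 63, 226], [271, 63, 226], [272, 63, 226], [273, 64, 227], [274, 59, 221], [275, 35, 173], [276, 23, 175], [277, 22, 187], [278, 23, 187], [279, 30, 188], [280, 53, 213], [281, 61, 224], [282, 61, 226], [283, 65, 215], [284, 56, 169], [285, 63, 212], [286, 60, 225], [287, 60, 224], [288, 60, 224], [289, 61, 224], [290, 61, 224], [291, 62, 230], [292, 48, 159], [293, 4, 57], [294, -2, 151]]
```

Call:
arm_command:
  dp:
    - [0,0,0]
    - [0,0,0]
    - [0,0,0]
    - [0,0,0]
    - [0,0,0]
  turn:
    - [0,0,0.25]
    - [0,0,0.5]
    - [0,0,0.75]
    - [0,0,1]
    - [0,0,1]
  jaw: [0.2,0.2,0.2,0.2,0.2]

```text
time_s: 12.22
eef_pos: [0.4618, -0.0783, 0.0934]
eef_rot: [0.001, 0.969, 0.245, 0.001]
wrist_force: [2.8, -1.8, 4.8]
opening: 0.482
grasp_force: 60.1
```

Call:
arm_command:
  dp:
    - [0,0,0]
    - [0,0,0]
    - [0,0,0]
    - [0,0,0]
    - [0,0,0]
  turn:
    - [0,0,0]
    - [0,0,0]
    - [0,0,0]
    - [0,0,0]
    - [0,0,0]
  jaw: [0.2,0.2,0.2,0.2,0.2]

```text
time_s: 12.85
eef_pos: [0.4618, -0.0783, 0.0934]
eef_rot: [0.001, 0.969, 0.245, 0.001]
wrist_force: [4.0, -3.1, 4.4]
opening: 0.472
grasp_force: 60.3
```

```bash
cat >> h.py <<'E'
def bub(n=6):
    p=np.mean([prof(camera("top")) for _ in range(n)],0)
    d=p[:,1]-p[:,0];c=np.arange(262,298);s=slice(8,28)
    w=np.clip(55-d[s],0,None);u=(w*c[s]).sum()/w.sum()
    print("bubble px",round(u,2),"width",round(w.sum()/w.max(),1));print(np.round(d[7:29]).astype(int).tolist(),np.round(p[7:29,1]).astype(int).tolist())
E
python3 - <<'E'
from h import *
bub(12);st()
E
```

```text
bubble px 278.38 width 4.4
[63, 63, 63, 63, 63, 63, 55, 37, 30, 22, 22, 29, 44, 61, 63, 55, 64, 61, 60, 61, 61, 61] [228, 226, 226, 226, 227, 230, 171, 177, 192, 186, 186, 189, 203, 224, 207, 171, 215, 225, 224, 224, 224, 224]
t 13.45 [ 0.4618 -0.0783  0.0934] F [ 4.63 -2.77  5.34] M [-0.23 -0.48  0.05] open 0.477 g 60.3 q6 0.65
```

Call:
arm_command:
  dp:
    - [0,0,0]
    - [0,0,0]
    - [0,0,0]
    - [0,0,0]
    - [0,0,0]
  turn:
    - [0,0,0.25]
    - [0,0,0.5]
    - [0,0,0.75]
    - [0,0,0.95]
    - [0,0,0.95]
  jaw: [0.2,0.2,0.2,0.2,0.2]

```text
time_s: 14.08
eef_pos: [0.4619, -0.0788, 0.0934]
eef_rot: [0.001, 1.0, -0.002, 0.002]
wrist_force: [4.5, -5.5, 5.6]
opening: 0.481
grasp_force: 60.2
```

Call:
arm_command:
  dp:
    - [0,0,0]
    - [0,0,0]
    - [0,0,0]
    - [0,0,0]
    - [0,0,0]
  turn:
    - [0,0,0]
    - [0,0,0]
    - [0,0,0]
    - [0,0,0]
    - [0,0,0]
  jaw: [0.2,0.2,0.2,0.2,0.2]

```text
time_s: 14.7
eef_pos: [0.4619, -0.0788, 0.0934]
eef_rot: [0.001, 1.0, -0.001, 0.002]
wrist_force: [3.7, -5.6, 4.2]
opening: 0.479
grasp_force: 60.1
```

Call:
arm_command:
  dp:
    - [0,0,0]
    - [0,0,0]
    - [0,0,0]
    - [0,0,0]
    - [0,0,0]
  turn:
    - [0,0,0]
    - [0,0,0]
    - [0,0,0]
    - [0,0,0]
    - [0,0,0]
  jaw: [0.2,0.2,0.2,0.2,0.2]

```text
time_s: 15.32
eef_pos: [0.4619, -0.0788, 0.0934]
eef_rot: [0.001, 1.0, -0.001, 0.002]
wrist_force: [3.3, -6.0, 4.2]
opening: 0.475
grasp_force: 60.1
```

Run:
```python
from h import *
bub(12);st()
im=camera("top")
cv2.imwrite("pics/c2.png",cv2.resize(im[240:264,255:305],None,fx=14,fy=14,interpolation=cv2.INTER_CUBIC))
```

```text
bubble px 279.51 width 4.0
[63, 63, 63, 63, 63, 66, 57, 62, 47, 29, 22, 21, 28, 47, 56, 63, 63, 60, 60, 61, 61, 61] [228, 226, 226, 227, 228, 217, 167, 205, 208, 190, 186, 185, 189, 207, 196, 188, 217, 225, 224, 224, 224, 224]
t 15.93 [ 0.4619 -0.0788  0.0934] F [ 4.59 -4.95  4.07] M [-0.65 -0.61 -0.06] open 0.478 g 60.1 q6 1.15
```

View pics/c2.png

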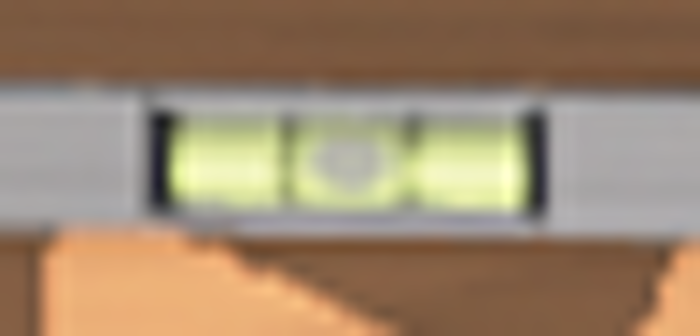

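The bubble (348) stands midway between the lines (288, 410). Now I'll release the knob and lift.

Call:
arm_command:
  dp:
    - [0,0,0]
    - [0,0,0]
    - [0,0,0]
    - [0,0,0]
    - [0,0,-0.05]
  turn:
    - [0,0,0]
    - [0,0,0]
    - [0,0,0]
    - [0,0,0]
    - [0,0,0]
  jaw: [0.6,0.8,0.9,0.9,0.9]

```text
time_s: 16.6
eef_pos: [0.4596, -0.0771, 0.1046]
eef_rot: [-0.001, 1.0, -0.003, -0.001]
wrist_force: [0.3, -0.2, -0.2]
opening: 0.9
grasp_force: 0.0
```

Call:
arm_command:
  dp:
    - [0,0,-0.15]
    - [0,0,-0.3]
    - [0,0,-0.4]
    - [0,0,-0.4]
    - [0,0,-0.4]
  turn:
    - [0,0,0]
    - [0,0,0]
    - [0,0,0]
    - [0,0,0]
    - [0,0,0]
  jaw: [1,1,1,1,1]

```text
time_s: 17.23
eef_pos: [0.4601, -0.0773, 0.2046]
eef_rot: [-0.0, 1.0, -0.003, -0.0]
wrist_force: [-1.1, -0.5, -0.8]
opening: 0.998
grasp_force: 0.0
```

Run:
```python
from h import *
bub(16);st();im=camera("top")
print("win centre",onz("top",279.45,251.3,.118), "ends", onz("top",243.5,251,.119),onz("top",317,251.5,.119))
m=cv2.inRange(cv2.cvtColor(im,cv2.COLOR_BGR2HSV),(0,0,100),(180,60,255));z=m*0;z[235:270,235:325]=m[235:270,235:325]
c=max(cv2.findContours(z,0,1)[0],key=cv2.contourArea);r=cv2.minAreaRect(c);print(r,onz("top",*r[0],.119))
p=onz("top",279.45,r[0][1],.118);plan([p[0],p[1],.2],-.036)
```

```text
bubble px 279.51 width 4.0
[63, 62, 62, 63, 63, 66, 57, 62, 47, 29, 22, 21, 29, 47, 56, 63, 63, 60, 60, 60, 60, 61] [229, 227, 227, 227, 228, 218, 168, 206, 208, 191, 187, 186, 190, 208, 197, 189, 218, 225, 225, 225, 224, 225]
t 18.02 [ 0.4606 -0.0775  0.2051] F [ 1.17 -0.18  0.96] M [0.01 0.03 0.01] open 0.998 g 0.0 q6 1.15
win centre [0.4657957  0.10037259 0.118     ] ends [0.46769199 0.18606574 0.119     ] [0.46403968 0.01115889 0.119     ]
((279.0668029785156, 250.99281311035156), (72.02332305908203, 10.915149688720703), 0.9548412561416626) [0.46656404 0.1011761  0.119     ]
dp [ 0.02  -0.712  0.02 ] turn [-0.    -0.     0.059] yaw -0.005
```

Call:
arm_command:
  dp:
    - [0,-0.2,0.02]
    - [0.01,-0.4,0.05]
    - [0.02,-0.6,0.1]
    - [0.02,-0.71,0.2]
    - [0.02,-0.71,0.25]
  turn:
    - [0,0,0.05]
    - [0,0,0.05]
    - [0,0,0.05]
    - [0,0,0.05]
    - [0,0,0.05]
  jaw: [1,1,1,1,1]

```text
time_s: 18.7
eef_pos: [0.4656, 0.1016, 0.1413]
eef_rot: [-0.0, 1.0, -0.014, -0.001]
wrist_force: [-0.6, 0.6, -0.1]
opening: 0.995
grasp_force: 0.0
```

Call:
arm_command:
  dp:
    - [0,0,0.02]
    - [0,0,0.04]
    - [0,0,0.06]
    - [0,0,0.08]
    - [0,0,0.08]
  turn:
    - [0,0,0]
    - [0,0,0]
    - [0,0,0]
    - [0,0,0]
    - [0,0,0]
  jaw: [1,1,1,1,1]

```text
time_s: 19.32
eef_pos: [0.4663, 0.0997, 0.1223]
eef_rot: [0.0, 1.0, -0.016, -0.0]
wrist_force: [0.9, 0.7, -0.0]
opening: 1.002
grasp_force: 0.0
```

Run:
```python
from h import *
st();plan([.466,.1005,.106],-.032)
```

```text
t 19.32 [0.4663 0.0997 0.1223] F [ 0.85  0.7  -0.01] M [-0.02  0.    0.01] open 1.002 g 0.0 q6 1.56
dp [-0.001 -0.003  0.065] turn [0.    0.001 0.   ] yaw -0.032
```

Well aligned; lowering slowly to contact.

Call:
arm_command:
  dp:
    - [0,0,0.015]
    - [0,0,0.03]
    - [0,0,0.042]
    - [0,0,0.054]
    - [0,0,0.054]
  turn:
    - [0,0,0]
    - [0,0,0]
    - [0,0,0]
    - [0,0,0]
    - [0,0,0]
  jaw: [1,1,1,1,1]

```text
time_s: 19.95
eef_pos: [0.4663, 0.1, 0.1087]
eef_rot: [-0.0, 1.0, -0.016, -0.0]
wrist_force: [0.3, 0.6, 0.4]
opening: 0.999
grasp_force: 0.0
```

Call:
arm_command:
  dp:
    - [0,0,0.002]
    - [0,0,0.004]
    - [0,0,0.006]
    - [0,0,0.006]
  turn:
    - [0,0,0]
    - [0,0,0]
    - [0,0,0]
    - [0,0,0]
  jaw: [1,1,1,1]

```text
time_s: 20.45
eef_pos: [0.4665, 0.1, 0.1075]
eef_rot: [-0.0, 1.0, -0.016, 0.0]
wrist_force: [0.3, 0.0, -1.1]
opening: 1.003
grasp_force: 0.0
```

Call:
arm_command:
  dp:
    - [0,0,0.002]
    - [0,0,0.004]
    - [0,0,0.006]
    - [0,0,0.006]
  turn:
    - [0,0,0]
    - [0,0,0]
    - [0,0,0]
    - [0,0,0]
  jaw: [1,1,1,1]

```text
time_s: 20.95
eef_pos: [0.4665, 0.1, 0.106]
eef_rot: [-0.0, 1.0, -0.016, -0.0]
wrist_force: [-0.1, 0.6, 0.1]
opening: 1.001
grasp_force: 0.0
```

Call:
arm_command:
  dp:
    - [0,0,0.002]
    - [0,0,0.003]
    - [0,0,0.003]
  turn:
    - [0,0,0]
    - [0,0,0]
    - [0,0,0]
  jaw: [1,1,1]

```text
time_s: 21.32
eef_pos: [0.4666, 0.0999, 0.1059]
eef_rot: [0.0, 1.0, -0.016, 0.0]
wrist_force: [-2.1, 0.3, 4.6]
opening: 1.004
grasp_force: 2.9
```

Call:
arm_command:
  dp:
    - [0,0,0.001]
    - [0,0,0.002]
    - [0,0,0.002]
    - [0,0,0.002]
  turn:
    - [0,0,0]
    - [0,0,0]
    - [0,0,0]
    - [0,0,0]
  jaw: [1,1,1,1]

```text
time_s: 21.82
eef_pos: [0.4668, 0.0999, 0.1058]
eef_rot: [0.0, 1.0, -0.016, 0.0]
wrist_force: [-4.5, -0.5, 10.6]
opening: 0.998
grasp_force: 5.0
```

Run:
```python
from h import *
for _ in range(4): camera("side");st()
```

```text
t 21.88 [0.4668 0.0999 0.1059] F [-4.17 -0.63  9.86] M [-0.02  0.66 -0.03] open 0.996 g 5.0 q6 1.56
t 21.93 [0.4668 0.0999 0.1059] F [-3.4   0.26 10.18] M [-0.05  0.67 -0.04] open 1.0 g 5.0 q6 1.56
t 21.98 [0.4668 0.0999 0.1059] F [-5.15 -0.9  10.93] M [-0.13  0.68 -0.08] open 1.002 g 5.0 q6 1.56
t 22.02 [0.4668 0.0999 0.1059] F [-3.66  1.17  9.94] M [-0.06  0.64 -0.01] open 1.0 g 5.0 q6 1.56
```

Call:
arm_command:
  dp:
    - [-0.001,0,0]
    - [-0.002,0,0]
    - [-0.002,0,0]
    - [-0.002,0,0]
    - [-0.002,0,0]
  turn:
    - [0,0,0]
    - [0,0,0]
    - [0,0,0]
    - [0,0,0]
    - [0,0,0]
  jaw: [1,1,1,1,1]

```text
time_s: 22.65
eef_pos: [0.4666, 0.0999, 0.1059]
eef_rot: [0.0, 1.0, -0.016, 0.001]
wrist_force: [-2.0, 0.3, 9.2]
opening: 1.002
grasp_force: 4.2
```

Run:
```python
from h import *
for _ in range(10): camera("side")
st()
a=camera("top")[215:290,225:335];b=camera("side")[130:260,270:420]
a=cv2.resize(a,(660,450))[:280+170];b=cv2.resize(b,None,fx=1,fy=1)
a[:130,:150]=b
cv2.imwrite("pics/c3.png",a);st()
```

```text
t 23.15 [0.4666 0.0999 0.1058] F [-2.9  -1.18  8.54] M [-0.12  0.4  -0.03] open 1.0 g 4.2 q6 1.56
t 23.25 [0.4666 0.0999 0.1058] F [-2.74  0.36  8.67] M [-0.02  0.45 -0.01] open 1.002 g 4.2 q6 1.56
```

View pics/c3.png

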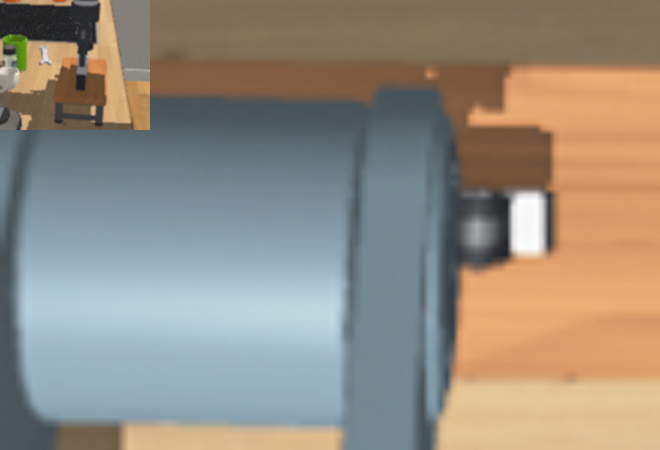

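The fingers stand on both shoulders and the level is still in place (its near end at about x=550 in the crop). The bubble is hidden by the wrist. I'll add a small nudge for margin.

Call:
arm_command:
  dp:
    - [0,0,0.001]
    - [0,0,0.002]
    - [0,0,0.002]
    - [0,0,0.002]
    - [0,0,0.002]
  turn:
    - [0,0,0]
    - [0,0,0]
    - [0,0,0]
    - [0,0,0]
    - [0,0,0]
  jaw: [1,1,1,1,1]

```text
time_s: 23.88
eef_pos: [0.4667, 0.0999, 0.1058]
eef_rot: [0.0, 1.0, -0.016, 0.001]
wrist_force: [-5.1, -0.6, 13.6]
opening: 1.001
grasp_force: 6.4
```

Run:
```python
from h import *
for _ in range(16): camera("side")
st()
if 8<get_obs()["wrist_force"][2]<20: print(hand_in())
```

```text
t 24.68 [0.4667 0.0999 0.1058] F [-4.72 -0.31 13.1 ] M [-0.06  0.7  -0.02] open 1.001 g 6.4 q6 1.56
the job is handed in; nothing more can be done
None
```

I handed the job in with the level standing along the middle of the board and the arm pressing straight down on both shoulders with about 13 N (1.3 kg). The bubble read centred between the lines after I let go of the knob, but the wrist hid it during the final press, so I could not re-check it then; no verdict came back.

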